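# Touch-test the black knot fill and stop the cure timer

### The job

Test whether the black fill has set: with closed fingertips touch the black blob lightly from above, rest them on it for about a second, and come off it again. Then stop the cure timer by pressing its red button down and letting it spring back, and finish with the hand lifted well clear above the bench. Grasp and lift nothing, press the blob only gently, do not touch the amber and white fills or their blanks, and leave the green and yellow buttons and everything else where they are.

Things in the scene. Friction and masses are not known exactly. Their poses are not given: they have to be found in the camera images.
- fill_black: The black fill to be tested: a hard, glossy black domed blob of knot filler, 32 mm across and 6 mm high at its middle, fixed on the top face of the turned wooden blank blank_black, 20 mm off the blank's centre. Origin: centre of its underside, on the wood; z up. Its crown is 6 mm above the origin (about 66 mm above the bench). The blank lies loose on a soft green foam mat: a touch of up to about 3 N hardly moves it, beyond that the foam gives about 1 mm per 1.2 N, for 10 mm
- fill_black_top (a point): Crown (topmost point) of the black fill; the spot to touch, from above
- fill_amber: The amber fill, the same shape and size, on the blank blank_amber: still wet, not to be touched. Origin: centre of its underside
- fill_white: The white fill, the same shape and size, on the blank blank_white: still wet, not to be touched. Origin: centre of its underside
- blank_black: Round turned blank of pale wood with concentric rings, 120 mm across, 36 mm high, 0.3 kg, loose on its foam mat (mat 134 mm square, 24 mm high), carrying the black fill 20 mm from its centre along its own +x. Origin: centre of its underside. Which blank lies on which of the three places changes
- blank_amber: Round turned blank of pale wood with concentric rings, 120 mm across, 36 mm high, 0.3 kg, loose on its foam mat (mat 134 mm square, 24 mm high), carrying the amber fill 20 mm from its centre along its own +x. Origin: centre of its underside. Which blank lies on which of the three places changes
- blank_white: Round turned blank of pale wood with concentric rings, 120 mm across, 36 mm high, 0.3 kg, loose on its foam mat (mat 134 mm square, 24 mm high), carrying the white fill 20 mm from its centre along its own +x. Origin: centre of its underside. Which blank lies on which of the three places changes
- timer: Cure timer: a grey box screwed to the bench, 110 x 220 mm and 45 mm high, with a dark display and a row of three round push buttons along its own y: green at +68 mm, red at the middle, yellow at -68 mm, each 15 mm from the box's middle towards its own -x (towards the robot). Origin: centre of its underside; z up
- timer_red_top (a point): Centre of the top of the red button (cap 28 mm across), which is pressed straight down
- timer_red (a joint): Travel of the red button: 0 up, 0.006 m fully down, spring return, about 4 N when fully down; counts as pressed from 0.004 m
- timer_green_top (a point): Centre of the top of the green button (cap 28 mm across), which is pressed straight down
- timer_green (a joint): Travel of the green button: 0 up, 0.006 m fully down, spring return, about 4 N when fully down; to be left alone
- timer_yellow_top (a point): Centre of the top of the yellow button (cap 28 mm across), which is pressed straight down
- timer_yellow (a joint): Travel of the yellow button: 0 up, 0.006 m fully down, spring return, about 4 N when fully down; to be left alone
- bowl: Finished pale wooden bowl, rim 110 mm across, 45 mm high; loose bystander. Origin: its underside, at the centre
- jar: Jar with black lid, 56 mm across, 65 mm high; loose bystander. Origin: its underside, at the centre
- sander: Cork sanding block, 90 x 50 x 35 mm; loose bystander. Origin: its underside, at the centre
- cup: White mixing cup, 48 mm across, 50 mm high; loose bystander. Origin: its underside, at the centre
- gouge: Turning gouge with a wooden handle lying on the bench, 350 mm long, 29 mm high; loose bystander. Origin: its underside below the handle, near its middle of mass

How it is judged:
On the way, in this order (a step that is already met when the one before it is completed fails the run):
1. the fingertips rest lightly on the black fill (contact force between the fingers and fill_black between 0.3 and 12 N), for 0.4 s.
2. the fingertips are off the black fill and its blank (contact force between each of the arm, the fingers and blank_black below 0.05 N), for 0.1 s.
3. the red timer button is pressed down (value of joint timer_red above 0.004 m), for 0.05 s.
At the end, for the whole second after the job is handed in: Black fill touched (0.3-12 N, 0.4 s) and left, then red button pressed 4 mm or more; now all buttons are up (within 1.5 mm), blanks at rest within 15 mm and bystanders within 20 mm of their starts, and the hand is raised (grasp point over 130 mm above the bench) (distance of each of blank_black, blank_amber, blank_white from where it was at the start of the episode below 0.015 m and distance of each of bowl, jar, sander, cup, gouge from where it was at the start of the episode below 0.02 m and value of joint each of timer_red, timer_green, timer_yellow below 0.0015 m and height (world z) of the grasp point above 0.13 m and linear speed of each of blank_black, blank_amber, blank_white below 0.02 m/s).
It fails at once if the black fill is pressed hard (over 15 N) (contact force between anything else and fill_black above 15 N).
It fails at once if an amber or white fill or its blank is touched (contact force between any of the fingers, the arm and blank_amber above 0.2 N or contact force between any of the fingers, the arm and blank_white above 0.2 N).
It fails at once if a blank is lifted, carried or pushed away (15 mm) (distance of any of blank_black, blank_amber, blank_white from where it was at the start of the episode above 0.015 m).
It fails at once if the green or yellow button is pressed (value of joint any of timer_green, timer_yellow above 0.003 m).
It fails at once if a bystander is displaced by 20 mm or more (distance of any of bowl, jar, sander, cup, gouge from where it was at the start of the episode above 0.02 m).
It also fails if it takes over 48 s, if anything falls off the work surface, if the arm or the gripper's body presses on something with over 40 N, if the wrist force passes 120 N, or if a joint passes its speed limit or range.

### The arm

A 6-joint arm with a two-finger parallel gripper is mounted at the origin on the work surface. World frame = base frame: x ahead of the robot, y to its left, z up, the work surface at z = 0. Lengths are in m, angles in rad, forces in N, time in s.
With the tool pointing down it reaches from about 0.35 to 0.975 m from the base axis. Payload 4.9 kg.
Tool frame: the origin (TCP) lies at the very end of the fingers, on their centre line; the grasp point (between the pads) lies 19 mm behind it (manip.hold_point_z is the distance from the TCP to the grasp point, in m); z points along the fingers, y is the direction in which the jaws open and shut (so a half turn about z gives the same grasp; the last joint's range is limited). The gripper opens to 85 mm and grips with 20 to 120 N. Pads are 22 mm wide; open, the fingers measure 114 mm over their backs; the gripper's body (76 mm by 85 mm) begins 54 mm behind the grasp point. The pads swing forward as they close: fully open they stand 13 mm farther back than shut.
Start: joints at [1.003, 0.053, 1.613, -0, 1.476, -0.119], TCP at [0.271, 0.563, 0.231] pointing down, gripper open.
Joint ranges: [-3.01, 3.01], [-1.01, 2.22], [0.06, 2.58], [-1.02, 4.17], [0.09, 2.62], [-3.14, 3.14]. Speed limits (rad/s): [2.57, 2.57, 3.14, 3.14, 3.14, 3.14].

### API

Orientations are given as a unit quaternion [w, x, y, z].
In Python, from plant import monitor, grab_frame, camera_params, ticket, manip gives the robot as it stands.
- The arm moves only by the tool play_rows, never from a script. Its argument "commands" is a list of rows, each an object of numbers: "dx", "dy", "dz": the shift along the tool's x, y, z in cm; "rx", "ry", "rz": the turn, a rotation vector about the tool's x, y, z in rad; "claw": the closure, from 0 (fully open) to 1 (shut). In form: [{"dx": .., "dy": .., "dz": .., "rx": .., "ry": .., "rz": .., "claw": ..}, ...]. A call has 1 to 5 rows; each row is the pose to reach, as a shift and turn from the pose measured when the call began, along the tool's axes at that moment; what a row does not reach only later rows make up. A row lasts 1/10 s, in which the tool goes at most 50 mm and 8.59 degrees, less where a joint would pass 70% of its speed; a pose out of reach is approached as far as the arm can. A call with a gripper value outside its range is refused whole. The fingers move at their own pace and stop on an object; the grip force is fixed at half the most. Time passes only in rows, so rows that repeat a pose let the fingers close. It gives the time, the measured TCP pose, the force and the opening at its end, in the units of the state.
- monitor.state(): the state, without advancing time (a new reading comes with each control period).
- grab_frame(name): name is "scene" or "top"; returns the picture (400x640x3 uint8, blue, green, red); there is no depth.
- camera_params(name): a dict with "fx", "fy", "cx", "cy" (pixels), "rvec" (rotation vector, rad) and "tvec" (3), from world to camera coordinates, as OpenCV has them. Camera axes: x right, y down, z forward; pixel columns grow to the right and rows downward; lengths in m; the calibration is good to about 2 mm. A picture is of the moment at which its call begins. camera_params takes no time and is no camera call.
- ticket.job_done(): hands the job in, once; it reports no verdict.
The state is a dict: "time": time; "joint_pos": joint angles; "joint_vel": joint speeds; "joint_efforts": joint torques, N m; "tool_pos": TCP position; "tool_rot": TCP orientation; "contact_force": force on the tool from outside, world axes, zero at the start; "ft_torque": the same for the moment, N m; "gripper_width": opening from 0.0 (shut) to 1.0 (fully open).
Only numpy, scipy, OpenCV 4.12 (cv2) and the standard library are available. Lean on these libraries where they do the work, as an engineer would, in place of code of your own. Each camera call takes 0.05 s, during which the arm holds its last target.

## Working session

There is one attempt and no reset: what is moved stays moved. The work goes in short steps, Python scripts to look and compute and a tool call to move; the robot and the scene stay as the last step left them, time stands still between calls to the robot, and variables do not carry over. Pictures are saved under pics/ and viewed, and the job is handed in when it is done.

Besides the shell and the picture viewer there is one more tool, called as name([rows], argument=value, ...), one row to a line, values as JSON. play_rows: Moves the arm, as the interface text tells. Its arguments: {"type":"object","properties":{"commands":{"type":"array"}},"required":["commands"]}

```bash
mkdir -p pics
python3 - <<'E'
from plant import monitor, grab_frame, camera_params, manip
import cv2,json
print(monitor.state()); print(manip.hold_point_z)
for n in("scene","top"):
    cv2.imwrite(f"pics/{n}0.png",grab_frame(n)); print(n,camera_params(n))
E
```

```text
{'time': 0.0, 'joint_pos': array([ 1.00301387e+00,  5.33359531e-02,  1.61431369e+00, -1.08592632e-05,
        1.47599827e+00, -1.19029173e-01]), 'joint_vel': array([ 0.00054302, -0.00076001,  0.00056387, -0.00056645,  0.00155649,
        0.00064381]), 'joint_efforts': array([ 8.36488944e-04, -3.93668997e+01, -3.70182323e+01, -1.57402803e-05,
        6.86988686e-03,  2.64104352e-05]), 'tool_pos': array([0.27082854, 0.56257288, 0.23006422]), 'tool_rot': array([-3.40909140e-04,  2.22498051e-01,  9.74932593e-01, -9.69448214e-04]), 'contact_force': array([-0.0457482 , -0.2709574 , -0.16374379]), 'ft_torque': array([ 0.02340461,  0.00643332, -0.03867106]), 'gripper_width': 1.0016589108039362}
0.0187
scene {'fx': 403.5244875634566, 'fy': 403.5244875634566, 'cx': 319.9158397101271, 'cy': 203.40450019416832, 'rvec': array([ 1.72335917,  1.62207236, -0.78412211]), 'tvec': array([-0.04891374, -0.3182985 ,  1.67313719])}
top {'fx': 371.65481827678747, 'fy': 371.65481827678747, 'cx': 318.1655559623428, 'cy': 198.6665605844699, 'rvec': array([ 2.14557967, -2.198817  ,  0.13935478]), 'tvec': array([0.00430332, 0.64436957, 0.92388215])}
```

View pics/scene0.png

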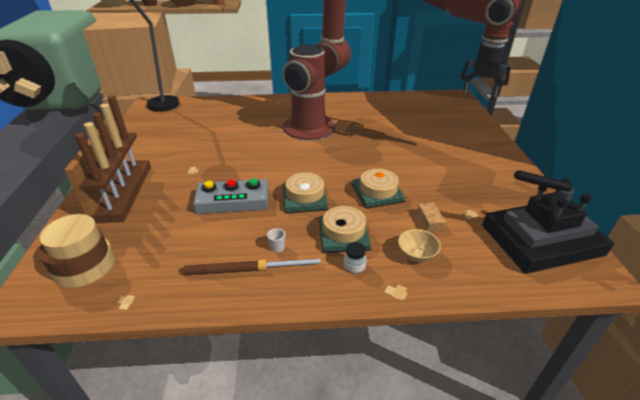

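View pics/top0.png

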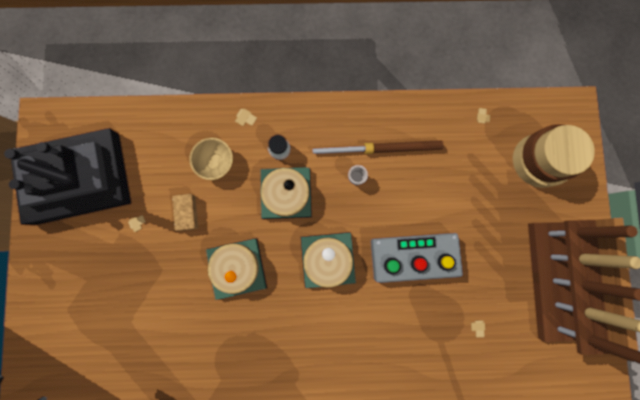

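The black fill is at about (289,185) in the top view and (341,222) in the scene view. The red button is at about (420,264) and (232,184). Next I'll measure both.

```bash
cat > h.py <<'E'
import cv2,numpy as np
from plant import camera_params
def ray(n,u,v):
    c=camera_params(n);R=cv2.Rodrigues(c["rvec"])[0];o=-R.T@c["tvec"]
    return o,R.T@np.array([(u-c["cx"])/c["fx"],(v-c["cy"])/c["fy"],1])
def plane(n,p,z):
    o,d=ray(n,*p);return o+d*(z-o[2])/d[2]
def two(p,q):
    o1,d1=ray("top",*p);o2,d2=ray("scene",*q)
    s=np.linalg.lstsq(np.c_[d1,-d2],o2-o1,rcond=None)[0]
    a,b=o1+s[0]*d1,o2+s[1]*d2
    return (a+b)/2,np.linalg.norm(a-b)
def blobs(m,near,r=30,mina=5):
    k,l,st,c=cv2.connectedComponentsWithStats(m.astype(np.uint8))
    return [(c[i].round(2),st[i]) for i in range(1,k) if np.hypot(*(c[i]-near))<r and st[i][4]>=mina]
E
python3 - <<'E'
from h import *
def masks(im):
    h,s,v=cv2.split(cv2.cvtColor(im,cv2.COLOR_BGR2HSV))
    f=lambda a,b,sm=150,vm=80:(h>=a)&(h<=b)&(s>sm)&(v>vm)
    return dict(black=im.max(2)<75,red=((h<6)|(h>174))&(s>180)&(v>100),green=f(50,75,150,60),yellow=f(24,32,180,120),amber=f(7,14,215,180),white=(s<50)&(v>190))
near=dict(top=dict(black=(289,185),red=(420,264),green=(393,266),yellow=(448,262),amber=(231,277),white=(328,255)),
 scene=dict(black=(341,222),red=(232,184),green=(253,183),yellow=(209,185),amber=(379,175),white=(305,186)))
P={}
for n in near:
    im=cv2.imread(f"pics/{n}0.png");M=masks(im)
    for k in M:
        b=blobs(M[k],near[n][k],12); 
        for c,st in b: print(n,k,c,st,plane(n,c,.064 if k in("black","amber","white") else .052).round(4))
        if b: P[n,k]=max(b,key=lambda x:x[1][4])[0]
for k in near["top"]:
    if ("top",k) in P and ("scene",k) in P: print(k,*two(P["top",k],P["scene",k]))
a=cv2.imread("pics/top0.png")[140:300,180:480]; cv2.imwrite("pics/topc.png",cv2.resize(a,None,fx=2.6,fy=2.6,interpolation=2))
a=cv2.imread("pics/scene0.png")[160:280,180:450]; cv2.imwrite("pics/scenec.png",cv2.resize(a,None,fx=2.9,fy=2.9,interpolation=2))
E
```

```text
top black [288.62 184.38] [284 180  10  10  72] [0.679  0.0624 0.064 ]
top red [419.98 263.73] [414 258  13  13 130] [ 0.4728 -0.2616  0.052 ]
top green [392.81 265.65] [387 260  13  13 126] [ 0.4699 -0.1932  0.052 ]
top yellow [447.18 261.68] [441 256  13  12 122] [ 0.4761 -0.3303  0.052 ]
top white [327.87 253.88] [322 248  13  13 138] [ 0.5036 -0.0314  0.064 ]
scene black [340.5  222.24] [336 220  10   6  42] [0.683 0.063 0.064]
scene red [230.89 182.79] [227 180   9   7  53] [ 0.4609 -0.2596  0.052 ]
scene green [253. 182.] [249 179   9   7  47] [ 0.4607 -0.1906  0.052 ]
scene yellow [208.66 184.  ] [204 181  10   7  53] [ 0.4635 -0.3282  0.052 ]
scene amber [378.46 174.38] [376 173   6   3  13] [0.4589 0.2072 0.064 ]
scene white [304.34 185.82] [300 183  10   7  50] [ 0.5074 -0.0302  0.064 ]
black [0.67952275 0.06301362 0.06095048] 0.0009142585240271098
red [ 0.47346818 -0.25797087  0.06102706] 0.001967096748504736
green [ 0.47044419 -0.19045836  0.05909285] 0.002433365963961185
yellow [ 0.47672567 -0.32563176  0.06164954] 0.0022018864756388336
white [ 0.50355568 -0.03082083  0.0613196 ] 0.0014017500793177212
```

View pics/topc.png

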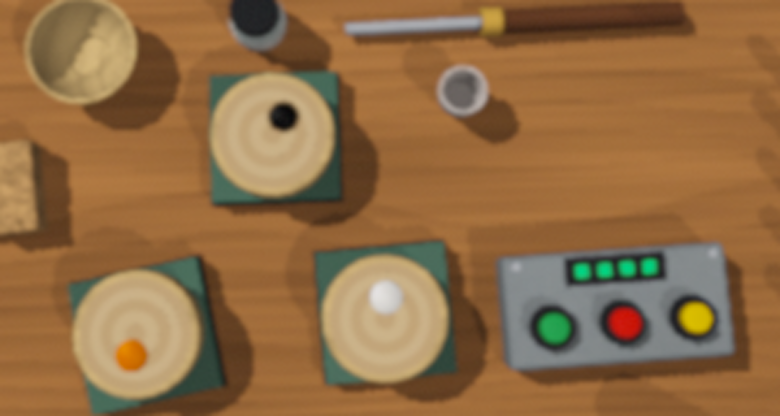

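View pics/scenec.png

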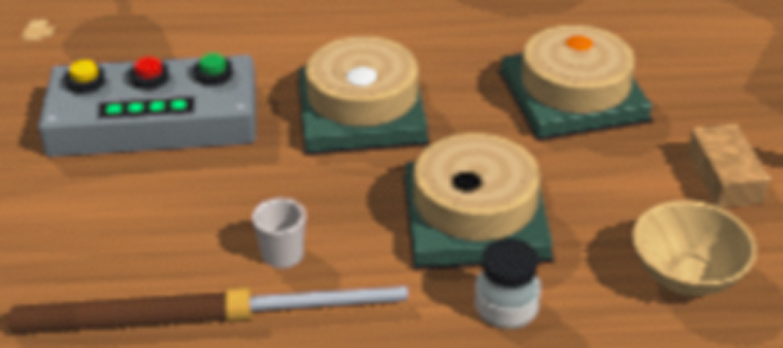

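```bash
cat > go.py <<'E'
import sys,numpy as np
from plant import monitor
from scipy.spatial.transform import Rotation as R
s=monitor.state();q=s["tool_rot"]
r=R.from_quat([q[1],q[2],q[3],q[0]])
t=np.array([float(a) for a in sys.argv[1:4]])
print("cm",(r.inv().apply(t-s["tool_pos"])*100).round(2),"tilt",r.apply([0,0,1]).round(4))
print(s["time"],s["tool_pos"].round(4),s["contact_force"].round(2),s["gripper_width"])
E
python3 go.py 0.6795 0.063 0.14
```

```text
cm [-58.5  -27.27   9.06] tilt [-0.001  -0.0016 -1.    ]
0.1 [0.2709 0.5626 0.2302] [-0.71 -1.   -0.75] 0.9973971204224349
```

play_rows([
  {"dx": -58.5, "dy": -27.3, "dz": 2, "claw": 1},
  {"dx": -58.5, "dy": -27.3, "dz": 2, "claw": 1},
  {"dx": -58.5, "dy": -27.3, "dz": 2, "claw": 1},
  {"dx": -58.5, "dy": -27.3, "dz": 2, "claw": 1},
  {"dx": -58.5, "dy": -27.3, "dz": 2, "claw": 1},
])

```text
invalid input
```

```bash
python3 go.py 0.6795 0.063 0.14
```

```text
cm [-58.5  -27.27   9.06] tilt [-0.001  -0.0016 -1.    ]
0.1 [0.2709 0.5626 0.2302] [-0.71 -1.   -0.75] 0.9973971204224349
```

play_rows([
  {"dx": -58.5, "dy": -27.3, "dz": 2, "rx": 0, "ry": 0, "rz": 0, "claw": 1},
  {"dx": -58.5, "dy": -27.3, "dz": 2, "rx": 0, "ry": 0, "rz": 0, "claw": 1},
  {"dx": -58.5, "dy": -27.3, "dz": 2, "rx": 0, "ry": 0, "rz": 0, "claw": 1},
  {"dx": -58.5, "dy": -27.3, "dz": 2, "rx": 0, "ry": 0, "rz": 0, "claw": 1},
  {"dx": -58.5, "dy": -27.3, "dz": 2, "rx": 0, "ry": 0, "rz": 0, "claw": 1},
])

```text
time: 0.6
tool_pos: [0.4298, 0.3677, 0.2227]
tool_rot: [-0.001, 0.222, 0.975, -0.001]
contact_force: [1.1, 0.2, -0.4]
gripper_width: 0.145
```

```bash
python3 go.py 0.6795 0.063 0.14
```

```text
cm [-35.72 -16.61   8.29] tilt [-0.0015 -0.0018 -1.    ]
0.6 [0.4298 0.3677 0.2227] [ 1.06  0.17 -0.44] 0.1453319846586993
```

play_rows([
  {"dx": -35.7, "dy": -16.6, "dz": 4, "rx": 0, "ry": 0, "rz": 0, "claw": 1},
  {"dx": -35.7, "dy": -16.6, "dz": 4, "rx": 0, "ry": 0, "rz": 0, "claw": 1},
  {"dx": -35.7, "dy": -16.6, "dz": 4, "rx": 0, "ry": 0, "rz": 0, "claw": 1},
  {"dx": -35.7, "dy": -16.6, "dz": 4, "rx": 0, "ry": 0, "rz": 0, "claw": 1},
  {"dx": -35.7, "dy": -16.6, "dz": 4, "rx": 0, "ry": 0, "rz": 0, "claw": 1},
])

```text
time: 1.1
tool_pos: [0.5873, 0.1751, 0.1972]
tool_rot: [-0.001, 0.222, 0.975, -0.001]
contact_force: [0.7, 0.5, -0.5]
gripper_width: -0.001
```

```bash
python3 go.py 0.6795 0.063 0.11
```

```text
cm [-13.18  -6.08   8.73] tilt [-0.002  -0.0018 -1.    ]
1.1 [0.5873 0.1751 0.1972] [ 0.7   0.48 -0.46] -0.0014796094681006973
```

play_rows([
  {"dx": -13.2, "dy": -6.1, "dz": 5, "rx": 0, "ry": 0, "rz": 0, "claw": 1},
  {"dx": -13.2, "dy": -6.1, "dz": 8.7, "rx": 0, "ry": 0, "rz": 0, "claw": 1},
  {"dx": -13.2, "dy": -6.1, "dz": 8.7, "rx": 0, "ry": 0, "rz": 0, "claw": 1},
  {"dx": -13.2, "dy": -6.1, "dz": 8.7, "rx": 0, "ry": 0, "rz": 0, "claw": 1},
  {"dx": -13.2, "dy": -6.1, "dz": 8.7, "rx": 0, "ry": 0, "rz": 0, "claw": 1},
])

```text
time: 1.6
tool_pos: [0.6783, 0.0602, 0.1058]
tool_rot: [-0.004, 0.224, 0.975, -0.002]
contact_force: [0.2, 0.0, -0.8]
gripper_width: 0.0
```

```bash
python3 go.py 0.6795 0.063 0.08
```

```text
cm [-0.    0.31  2.58] tilt [-0.0087 -0.0021 -1.    ]
1.6 [0.6783 0.0602 0.1058] [ 0.22  0.02 -0.77] 8.298822992741794e-05
```

play_rows([
  {"dx": 0, "dy": 0.3, "dz": 1.5, "rx": 0, "ry": 0, "rz": 0, "claw": 1},
  {"dx": 0, "dy": 0.3, "dz": 2.7, "rx": 0, "ry": 0, "rz": 0, "claw": 1},
  {"dx": 0, "dy": 0.3, "dz": 2.7, "rx": 0, "ry": 0, "rz": 0, "claw": 1},
  {"dx": 0, "dy": 0.3, "dz": 2.7, "rx": 0, "ry": 0, "rz": 0, "claw": 1},
])

```text
time: 2.0
tool_pos: [0.6788, 0.0638, 0.0785]
tool_rot: [-0.004, 0.223, 0.975, -0.002]
contact_force: [-0.8, 0.0, 0.7]
gripper_width: 0.001
```

```bash
python3 go.py 0.6795 0.063 0.069
python3 - <<'E'
from plant import grab_frame
import cv2
a=grab_frame("top");b=grab_frame("scene")
cv2.imwrite("pics/t1.png",cv2.resize(a[100:250,200:400],None,fx=3.5,fy=3.5));cv2.imwrite("pics/s1.png",cv2.resize(b[140:290,240:440],None,fx=3.5,fy=3.5))
E
```

```text
cm [-0.11 -0.04  0.95] tilt [-0.0094 -0.002  -1.    ]
2.0 [0.6788 0.0638 0.0785] [-0.77  0.01  0.66] 0.0008661329983424825
```

View pics/s1.png

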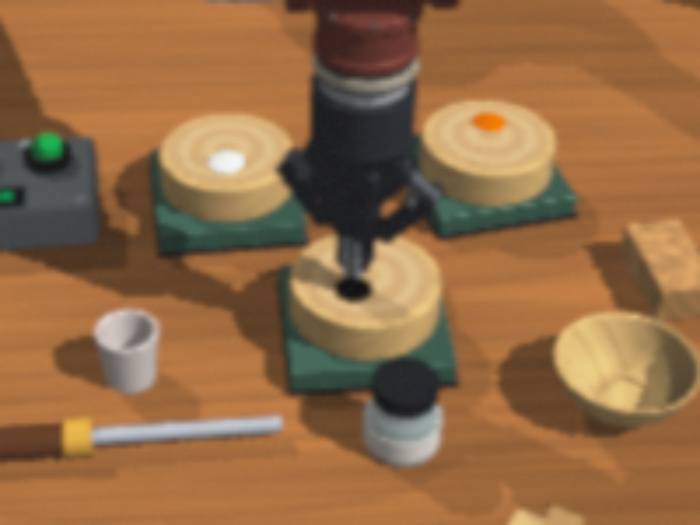

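```bash
python3 go.py 0.6795 0.063 0.069
```

```text
cm [-0.01 -0.05  1.08] tilt [-0.0071 -0.0021 -1.    ]
2.1 [0.6798 0.0635 0.0798] [ 0.56  0.92 -0.37] 0.0003750811135362748
```

The closed tips stand directly above the black dome, at about (341,222) in the full picture, with a small gap. I'll lower them in small steps.

play_rows([
  {"dx": 0, "dy": 0, "dz": 0.4, "rx": 0, "ry": 0, "rz": 0, "claw": 1},
  {"dx": 0, "dy": 0, "dz": 0.8, "rx": 0, "ry": 0, "rz": 0, "claw": 1},
  {"dx": 0, "dy": 0, "dz": 1.1, "rx": 0, "ry": 0, "rz": 0, "claw": 1},
  {"dx": 0, "dy": 0, "dz": 1.1, "rx": 0, "ry": 0, "rz": 0, "claw": 1},
])

```text
time: 2.5
tool_pos: [0.6791, 0.0635, 0.068]
tool_rot: [-0.004, 0.224, 0.975, -0.002]
contact_force: [-0.1, 0.4, 1.0]
gripper_width: -0.0
```

```bash
python3 go.py 0.6795 0.063 0.066
```

```text
cm [-0.06 -0.03  0.2 ] tilt [-0.0084 -0.0021 -1.    ]
2.5 [0.6791 0.0635 0.068 ] [-0.06  0.4   1.01] -1.179974262778438e-06
```

play_rows([
  {"dx": 0, "dy": 0, "dz": 0.1, "rx": 0, "ry": 0, "rz": 0, "claw": 1},
  {"dx": 0, "dy": 0, "dz": 0.2, "rx": 0, "ry": 0, "rz": 0, "claw": 1},
  {"dx": 0, "dy": 0, "dz": 0.2, "rx": 0, "ry": 0, "rz": 0, "claw": 1},
])

```text
time: 2.8
tool_pos: [0.6792, 0.0634, 0.066]
tool_rot: [-0.004, 0.224, 0.975, -0.002]
contact_force: [-0.3, 0.1, -0.5]
gripper_width: -0.0
```

play_rows([
  {"dx": 0, "dy": 0, "dz": 0.1, "rx": 0, "ry": 0, "rz": 0, "claw": 1},
  {"dx": 0, "dy": 0, "dz": 0.1, "rx": 0, "ry": 0, "rz": 0, "claw": 1},
])

```text
time: 3.0
tool_pos: [0.6793, 0.0635, 0.0656]
tool_rot: [-0.004, 0.224, 0.975, -0.002]
contact_force: [-1.4, -0.3, 3.4]
gripper_width: 0.002
```

play_rows([
  {"dx": 0, "dy": 0, "dz": 0.1, "rx": 0, "ry": 0, "rz": 0, "claw": 1},
  {"dx": 0, "dy": 0, "dz": 0.1, "rx": 0, "ry": 0, "rz": 0, "claw": 1},
])

```text
time: 3.2
tool_pos: [0.6794, 0.0635, 0.065]
tool_rot: [-0.004, 0.224, 0.975, -0.002]
contact_force: [-2.4, 0.2, 3.4]
gripper_width: -0.003
```

```bash
python3 go.py 0.6795 0.063 0.066
```

```text
cm [-0.03 -0.04 -0.1 ] tilt [-0.008 -0.002 -1.   ]
3.2 [0.6794 0.0635 0.065 ] [-2.41  0.25  3.36] -0.0027851982497917533
```

play_rows([
  {"dx": 0, "dy": 0, "dz": 0.06, "rx": 0, "ry": 0, "rz": 0, "claw": 1},
  {"dx": 0, "dy": 0, "dz": 0.06, "rx": 0, "ry": 0, "rz": 0, "claw": 1},
  {"dx": 0, "dy": 0, "dz": 0.06, "rx": 0, "ry": 0, "rz": 0, "claw": 1},
  {"dx": 0, "dy": 0, "dz": 0.06, "rx": 0, "ry": 0, "rz": 0, "claw": 1},
  {"dx": 0, "dy": 0, "dz": 0.06, "rx": 0, "ry": 0, "rz": 0, "claw": 1},
])

```text
time: 3.7
tool_pos: [0.6794, 0.0635, 0.0645]
tool_rot: [-0.004, 0.224, 0.975, -0.002]
contact_force: [-2.6, 0.3, 4.1]
gripper_width: 0.003
```

play_rows([
  {"dx": 0, "dy": 0, "dz": 0.05, "rx": 0, "ry": 0, "rz": 0, "claw": 1},
  {"dx": 0, "dy": 0, "dz": 0.05, "rx": 0, "ry": 0, "rz": 0, "claw": 1},
  {"dx": 0, "dy": 0, "dz": 0.05, "rx": 0, "ry": 0, "rz": 0, "claw": 1},
  {"dx": 0, "dy": 0, "dz": 0.05, "rx": 0, "ry": 0, "rz": 0, "claw": 1},
  {"dx": 0, "dy": 0, "dz": 0.05, "rx": 0, "ry": 0, "rz": 0, "claw": 1},
])

```text
time: 4.2
tool_pos: [0.6794, 0.0635, 0.0641]
tool_rot: [-0.004, 0.224, 0.975, -0.002]
contact_force: [-3.3, -1.0, 5.3]
gripper_width: -0.002
```

The fingertips stayed in contact for over 1 s at about 3.5 to 5 N. Now I'll come off the blob.

play_rows([
  {"dx": 0, "dy": 0, "dz": -0.5, "rx": 0, "ry": 0, "rz": 0, "claw": 1},
  {"dx": 0, "dy": 0, "dz": -2, "rx": 0, "ry": 0, "rz": 0, "claw": 1},
  {"dx": 0, "dy": 0, "dz": -5, "rx": 0, "ry": 0, "rz": 0, "claw": 1},
  {"dx": 0, "dy": 0, "dz": -8, "rx": 0, "ry": 0, "rz": 0, "claw": 1},
  {"dx": 0, "dy": 0, "dz": -8, "rx": 0, "ry": 0, "rz": 0, "claw": 1},
])

```text
time: 4.7
tool_pos: [0.6837, 0.0636, 0.1511]
tool_rot: [0.002, 0.224, 0.975, -0.001]
contact_force: [0.9, 0.7, 0.8]
gripper_width: -0.001
```

```bash
python3 go.py 0.4735 -0.258 0.15
```

```text
cm [  4.9  -38.11   0.11] tilt [ 0.0031 -0.0023 -1.    ]
4.7 [0.6837 0.0636 0.1511] [0.93 0.7  0.83] -0.0009315231625501856
```

play_rows([
  {"dx": 4.9, "dy": -38.1, "dz": 0, "rx": 0, "ry": 0, "rz": 0, "claw": 1},
  {"dx": 4.9, "dy": -38.1, "dz": 0, "rx": 0, "ry": 0, "rz": 0, "claw": 1},
  {"dx": 4.9, "dy": -38.1, "dz": 0, "rx": 0, "ry": 0, "rz": 0, "claw": 1},
  {"dx": 4.9, "dy": -38.1, "dz": 0, "rx": 0, "ry": 0, "rz": 0, "claw": 1},
  {"dx": 4.9, "dy": -38.1, "dz": 0, "rx": 0, "ry": 0, "rz": 0, "claw": 1},
])

```text
time: 5.2
tool_pos: [0.5435, -0.148, 0.1483]
tool_rot: [0.002, 0.223, 0.975, -0.001]
contact_force: [1.2, -0.5, -0.2]
gripper_width: 0.0
```

```bash
python3 go.py 0.4735 -0.258 0.12
```

```text
cm [  1.52 -12.95   2.84] tilt [ 0.0032 -0.0024 -1.    ]
5.2 [ 0.5435 -0.148   0.1483] [ 1.17 -0.49 -0.17] 0.0001233440751384964
```

play_rows([
  {"dx": 1.5, "dy": -13, "dz": 0, "rx": 0, "ry": 0, "rz": 0, "claw": 1},
  {"dx": 1.5, "dy": -13, "dz": 0, "rx": 0, "ry": 0, "rz": 0, "claw": 1},
  {"dx": 1.5, "dy": -13, "dz": 1.5, "rx": 0, "ry": 0, "rz": 0, "claw": 1},
  {"dx": 1.5, "dy": -13, "dz": 4.8, "rx": 0, "ry": 0, "rz": 0, "claw": 1},
  {"dx": 1.5, "dy": -13, "dz": 4.8, "rx": 0, "ry": 0, "rz": 0, "claw": 1},
])

```text
time: 5.7
tool_pos: [0.47, -0.2573, 0.0955]
tool_rot: [-0.002, 0.224, 0.974, 0.001]
contact_force: [-1.7, 0.3, 0.5]
gripper_width: 0.004
```

```bash
python3 go.py 0.4735 -0.258 0.075;python3 - <<'E'
from plant import grab_frame
import cv2
b=grab_frame("scene")
cv2.imwrite("pics/s2.png",cv2.resize(b[110:240,160:360],None,fx=3.5,fy=3.5))
E
```

```text
cm [-0.36  0.09  2.05] tilt [-0.004   0.0032 -1.    ]
5.7 [ 0.47   -0.2573  0.0955] [-1.66  0.33  0.47] 0.003681461148170676
```

View pics/s2.png

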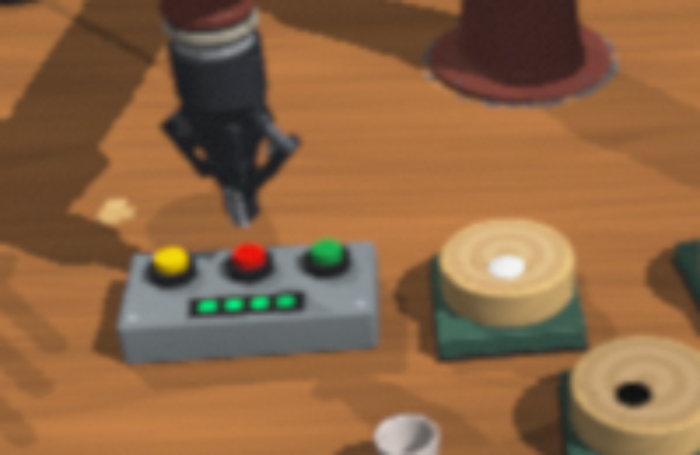

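```bash
python3 go.py 0.4735 -0.258 0.075
```

```text
cm [-0.2   0.04  2.27] tilt [-0.0015  0.0013 -1.    ]
5.75 [ 0.4715 -0.2575  0.0977] [ 0.46 -0.76  0.31] 0.0031392585348517157
```

The tip, at about (229,174) in the full picture, is above the red cap at (231,183), clear of green and yellow. I'll go down onto red.

play_rows([
  {"dx": -0.2, "dy": 0, "dz": 1.2, "rx": 0, "ry": 0, "rz": 0, "claw": 1},
  {"dx": -0.2, "dy": 0, "dz": 2.3, "rx": 0, "ry": 0, "rz": 0, "claw": 1},
  {"dx": -0.2, "dy": 0, "dz": 3, "rx": 0, "ry": 0, "rz": 0, "claw": 1},
  {"dx": -0.2, "dy": 0, "dz": 3.3, "rx": 0, "ry": 0, "rz": 0, "claw": 1},
  {"dx": -0.2, "dy": 0, "dz": 3.3, "rx": 0, "ry": 0, "rz": 0, "claw": 1},
])

```text
time: 6.25
tool_pos: [0.4735, -0.2578, 0.0646]
tool_rot: [-0.001, 0.224, 0.975, 0.001]
contact_force: [-0.5, 1.5, 2.4]
gripper_width: 0.001
```

play_rows([
  {"dx": 0, "dy": 0, "dz": 0.15, "rx": 0, "ry": 0, "rz": 0, "claw": 1},
  {"dx": 0, "dy": 0, "dz": 0.3, "rx": 0, "ry": 0, "rz": 0, "claw": 1},
  {"dx": 0, "dy": 0, "dz": 0.3, "rx": 0, "ry": 0, "rz": 0, "claw": 1},
])

```text
time: 6.55
tool_pos: [0.4738, -0.258, 0.0621]
tool_rot: [-0.001, 0.224, 0.975, 0.001]
contact_force: [-0.8, 1.3, 3.2]
gripper_width: -0.001
```

play_rows([
  {"dx": 0, "dy": 0, "dz": 0.2, "rx": 0, "ry": 0, "rz": 0, "claw": 1},
  {"dx": 0, "dy": 0, "dz": 0.2, "rx": 0, "ry": 0, "rz": 0, "claw": 1},
])

```text
time: 6.75
tool_pos: [0.4739, -0.2581, 0.061]
tool_rot: [-0.001, 0.224, 0.975, 0.001]
contact_force: [-2.7, 2.9, 6.5]
gripper_width: 0.001
```

play_rows([
  {"dx": 0, "dy": 0, "dz": 0.2, "rx": 0, "ry": 0, "rz": 0, "claw": 1},
  {"dx": 0, "dy": 0, "dz": 0.2, "rx": 0, "ry": 0, "rz": 0, "claw": 1},
])

```text
time: 6.95
tool_pos: [0.474, -0.2582, 0.0609]
tool_rot: [-0.001, 0.224, 0.975, 0.001]
contact_force: [-5.6, 4.0, 13.3]
gripper_width: -0.002
```

There was a spring-like rise to about 4 N, then a hard stop at z = 0.061. I'll hold briefly and check with a picture.

Run:
```python
from plant import grab_frame
import cv2
b=grab_frame("scene")
cv2.imwrite("pics/s3.png",cv2.resize(b[140:220,180:290],None,fx=6,fy=6,interpolation=2))
```

```text
(no output)
```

View pics/s3.png

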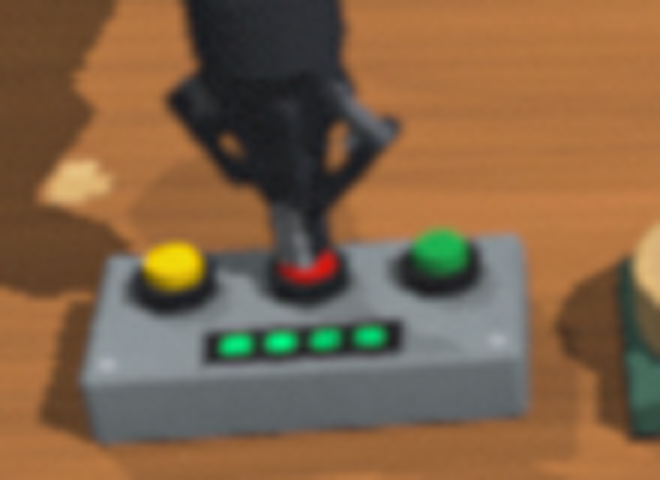

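Run:
```python
from plant import grab_frame,monitor
import cv2,numpy as np
a=cv2.imread("pics/scene0.png");b=grab_frame("scene");cv2.imwrite("pics/s4.png",b)
for n,c in(("red",range(230,236)),("yellow",range(206,212)),("green",range(250,256))):
  for im in(a,b):
    ch={"red":2,"yellow":2,"green":1}[n]
    print(n,im[176:194,list(c),ch].mean(1).astype(int))
s=monitor.state();print(s["time"],s["tool_pos"],s["contact_force"])
```

```text
red [150 153 155 175 205 213 211 205 183 150 103  53  33  39  66  98 118 119]
red [ 65  67  68  71  69  77 111 147 174 176 122  58  34  40  69 102 121 118]
yellow [143 148 149 148 172 220 233 235 232 219 181 140  79  36  29  42  79 114]
yellow [149 155 157 155 181 226 238 239 238 226 189 147  83  39  31  44  83 120]
green [116 123 144 161 168 166 154 125 103  73  43  29  36  75 119 135 142 143]
green [122 129 150 168 175 175 161 131 108  77  44  30  37  79 125 142 148 150]
7.05 [ 0.47396405 -0.25818596  0.06082039] [-5.47899403  4.70673296 12.70619933]
```

Run:
```python
import cv2,numpy as np
a=cv2.imread("pics/scene0.png").astype(int);b=cv2.imread("pics/s4.png").astype(int)
for c in range(230,239):
  print(c,*[(im[177:189,c,2]-im[177:189,c,1]) for im in(a,b)])
from h import *
for p in([.4735,-.258,.067],[.4735,-.258,.061],[.4740,-.2582,.061]):
  k=camera_params("scene");K=np.array([[k["fx"],0,k["cx"]],[0,k["fy"],k["cy"]],[0,0,1]])
  print(cv2.projectPoints(np.array([p]),k["rvec"],k["tvec"],K,None)[0].ravel())
```

```text
230 [ 52  64 115 182 203 200 199 172 139 106  40  -3] [ -2   0  -1   0  -2  -4  -1  49 138 131  47  -1]
231 [ 52  65 120 185 204 204 198 179 143 104  38   0] [ -1  -3  -2  -1  -3  -4   7  65 146 130  43  -1]
232 [ 53  61 109 179 207 211 209 178 144  92  28  -1] [ -2  -1  -2  -3   1  18  63 126 167 113  33  -3]
233 [ 53  56  94 168 206 204 198 180 138  70  14   0] [  2  -1  -2  -1  21  80 142 179 168  89  15  -2]
234 [ 52  51  72 131 179 193 179 154 112  45   1  -3] [ 21  19  15  12  44 117 170 178 135  56   1  -3]
235 [ 52  50  55  76 104 120 116 102  62  19  -3  -2] [ 45  43  37  26  30  87 126 124  77  23  -1  -1]
236 [55 52 46 36 22 28 38 35 15  1 -2 -3] [56 53 48 30  7 20 43 42 21  0 -3 -3]
237 [53 53 47 25 -3 -8 -5 -4 -4 -3 -2 -4] [57 55 49 29 -1 -7 -6 -4 -3 -4 -2 -4]
238 [54 54 45 21 -3 -8 -7 -7 -6 -4 -5 -6] [57 56 49 23 -4 -8 -8 -7 -6 -4 -5 -5]
[230.29928596 181.1582323 ]
[230.56101697 182.74325185]
[230.47787083 182.83866362]
```

At the uncovered right side of the red cap (columns 234–235), the top edge has dropped about 1 to 1.5 px. That fits roughly 5–6 mm of travel, while green and yellow are unchanged. Next I'll release the button and lift.

play_rows([
  {"dx": 0, "dy": 0, "dz": -1, "rx": 0, "ry": 0, "rz": 0, "claw": 1},
  {"dx": 0, "dy": 0, "dz": -5, "rx": 0, "ry": 0, "rz": 0, "claw": 1},
  {"dx": 0, "dy": 0, "dz": -10, "rx": 0, "ry": 0, "rz": 0, "claw": 1},
  {"dx": 0, "dy": 0, "dz": -15, "rx": 0, "ry": 0, "rz": 0, "claw": 1},
  {"dx": 0, "dy": 0, "dz": -16, "rx": 0, "ry": 0, "rz": 0, "claw": 1},
])

```text
time: 7.55
tool_pos: [0.4771, -0.2606, 0.2289]
tool_rot: [0.005, 0.224, 0.975, -0.002]
contact_force: [-0.1, -0.5, 0.6]
gripper_width: 0.001
```

play_rows([
  {"dx": 0, "dy": 0, "dz": -1, "rx": 0, "ry": 0, "rz": 0, "claw": 1},
  {"dx": 0, "dy": 0, "dz": -1, "rx": 0, "ry": 0, "rz": 0, "claw": 1},
  {"dx": 0, "dy": 0, "dz": -1, "rx": 0, "ry": 0, "rz": 0, "claw": 1},
  {"dx": 0, "dy": 0, "dz": -1, "rx": 0, "ry": 0, "rz": 0, "claw": 1},
])

```text
time: 7.95
tool_pos: [0.4762, -0.26, 0.2364]
tool_rot: [0.003, 0.224, 0.975, -0.001]
contact_force: [-0.0, -0.4, 0.8]
gripper_width: 0.003
```

Run:
```python
from plant import grab_frame,monitor
import cv2,numpy as np
a=cv2.imread("pics/scene0.png").astype(int);b=grab_frame("scene");cv2.imwrite("pics/s5.png",b)
cv2.imwrite("pics/t5.png",grab_frame("top"))
b=b.astype(int)
for c in (231,233,235):
  print(c,*[(im[177:189,c,2]-im[177:189,c,1]) for im in(a,b)])
s=monitor.state();print(s["time"],s["tool_pos"],s["contact_force"])
```

```text
231 [ 52  65 120 185 204 204 198 179 143 104  38   0] [ 54  67 124 185 208 204 203 184 153 108  41  -2]
233 [ 53  56  94 168 206 204 198 180 138  70  14   0] [ 53  58  95 170 204 209 203 183 142  74  14  -1]
235 [ 52  50  55  76 104 120 116 102  62  19  -3  -2] [ 54  53  56  79 109 121 123 106  63  17  -3  -1]
8.05 [ 0.47631091 -0.26007406  0.23676999] [-0.01014795 -0.67153414 -1.1291851 ]
```

View pics/s5.png

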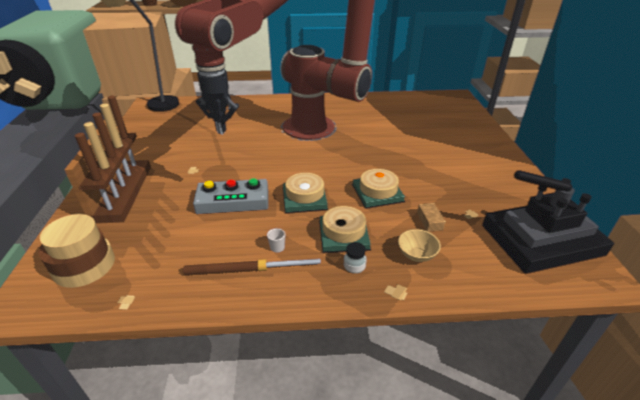

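The red button at (231,183) is back up with the same pixel profile as at the start, and everything else is where it was. The hand is lifted to a TCP height of 0.237 m, so I'm handing the job in.

```bash
python3 -c "
from plant import ticket
print(ticket.job_done())"
```

```text
the job is handed in; nothing more can be done
None
```

I touched the black fill, pressed and released the red button, and handed the job in with the hand raised. The hand-in gives no verdict, so everything below rests on my own readings.

- **Black fill:** I rested the closed fingertips on it for a little over 1 s, at about 3.4 to 5.3 N vertically. There was also up to about 3 N sideways. The force reading itself wanders by about 1 N. I then lifted clear of it.
- **Red button:** I pressed it to a hard stop at z = 0.061 m, with about 13 N vertically at the stop. The fingertips sat slightly towards the yellow side of the cap but stayed on it. The picture showed the cap down by about 1 to 1.5 px. That fits 4–6 mm of travel, but it is a coarse measure.
- **Final state:** The red cap's pixels match the start picture. The green and yellow caps matched it while red was held down. The blanks and bystanders look unmoved in the last scene picture, which I judged by eye. I saved a last top-camera picture but did not examine it. The fingertips are at 0.237 m and the clock stood at about 8 s.

One move call was refused because its rows lacked the turn values. It moved nothing and took no time.

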